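Release a set gel cassette from its clamp and slide it onto the light window

ROBOT

A 7-joint arm with a two-finger parallel gripper is mounted at the origin on a cart in front of the work surface, level with it; the furniture and walls round the work are solid. World frame = base frame: x ahead of the robot, y to its left, z up, the work surface at z = 0. Lengths are in m, angles in rad, forces in N, time in s.
With the tool pointing down it reaches from about 0.425 to 0.95 m from the base axis. Payload 16.7 kg.
Tool frame: the origin (TCP) lies between the finger pads; the fingertips stand 8 mm ahead of it and the grasp point (between the pads) lies 11 mm behind it; z points along the fingers, y is the line along which they close (so a half turn about z gives the same grasp; the last joint's range is limited). The gripper opens to 94 mm and grips with 3 to 60 N. Pads are 16 mm wide; open, the fingers measure 119 mm over their backs; the gripper's body (75 mm by 177 mm) begins 78 mm behind the grasp point.
Start: joints at [1.165, 0.426, 0.074, 1.606, -0.034, 1.111, -0.067], TCP at [0.171, -0.653, 0.175] pointing down, gripper open.
Joint ranges: [-2.85, 2.85], [-0.5, 2.14], [-1.23, 1.37], [0.21, 2.46], [-1.02, 4.16], [0.16, 2.05], [-2.73, 2.73]. Speed limits (rad/s): [1.89, 1.89, 2.39, 2.39, 3.01, 3.01, 3.01].

INTERFACE

Orientations are given as a rotation vector (axis times angle).
In Python, from cell import manip, optics, job, sense gives the robot as it stands (manip), with the cameras (optics), the readings as plain functions and the job (job).
- The arm moves only by the shell command python3 inch.py 'ROWS'. ROWS is a JSON object with one list for each field, all of the same length, 1 to 5, a row being the entries at one place: aperture (the finger opening in m), x, y, z (the shift in a scale on which 1.0 is 0.6 m), rz (a turn about the tool's z in shares of 2 rad (1.0 is 2 rad)); each row is the pose to reach, as a shift and turn from the pose commanded when the command began, along the tool's axes at that moment; what a row does not reach only later rows make up. A row lasts 1/12 s, in which the tool goes at most 0.0417 m and 0.125 rad, less where a joint would pass 70% of its speed; a pose out of reach is approached as far as the arm can. The fingers move at their own pace and stop on an object; the grip force is fixed at half the most. Time passes only in rows, so rows that do not move let the fingers close. It prints the time, the measured TCP pose, the force, the opening and the grip force at its end. Shift and turn numbers lie between -1 and 1, and a call with a number outside is refused. Input that does not fit is refused with a message, and nothing moves.
- sense(): the state, without advancing time (a new reading comes with each control period).
- optics.capture(name): name is "scene" or "side" or "wrist"; returns (picture, depth): 480x640x3 uint8, blue, green, red; 480x640 float32, m along the optical axis (not along the pixel's ray), 0 where there is no reading.
- optics.get_calibration(name): a dict with "mtx" (3x3 intrinsics, pixels), "world_from_camera" (4x4, takes a point from camera to world coordinates). Camera axes: x right, y down, z forward; pixel columns grow to the right and rows downward; lengths in m; the calibration is good to about 2 mm. A picture is of the moment at which its call begins: read the wrist's pose just before it. get_calibration takes no time and is no camera call; for the wrist camera it gives the pose at the moment of the call.
- job.hand_in(): hands the job in; it is judged then, once.
The state is a dict: "clock": time; "qpos": joint angles; "qd": joint speeds; "joint_efforts": joint torques, N m; "position": TCP position; "eef_rot": TCP orientation; "force": force on the tool from outside, world axes, zero at the start; "wrist_torque": the same for the moment, N m; "gripper_width": finger opening in m; "grip_force": force on a finger pad.
Only numpy, scipy, OpenCV 4.12 (cv2) and the standard library are available. Lean on these libraries where they do the work, as an engineer would, in place of code of your own. Each camera call takes 0.05 s, during which the arm holds its last target. There are 200 camera calls.

TASK

The gel in the glass cassette has set. Swing the clamp bar of the gel bench up and back until it stands open by itself, then slide the cassette, without lifting it off the bench, out of its nest and along the guides onto the light window until it is fully home against the far end stop, and leave it lying there with the bar open. Treat the glass gently (it cracks if a finger leans on it hard), and leave the things round about where they are.

Things in the scene. Friction and masses are not known exactly. Their poses are not given: they have to be found in the camera images.
- gel_bench: Low metal bench fixed to the worktop, 262 mm long (y), front edge at x = -54 mm, back at +87 mm. Origin: on the worktop under the slideway's centreline; x to the back (hinge side), y from the casting nest (right half, bare metal) to the light window (left half, lit pane in a dark housing), z up. Bed of the slideway: one level surface 34 mm above the worktop.
- nest_wall (a point): Top of the nest's end wall, 7 mm above the bed, on the centreline, at its face (y = -113 mm of the bench); axes as the bench's. Guide fences run along the slideway 79 mm apart (39.5 mm either side of x = 0): beside the nest (y < 0) 7 mm above the bed, flush with the cassette's top, beside the window 3 mm.
- cassette: Glass gel cassette: clear plates, white edge strips, pale gel with dark blue bands, green comb strip at the +y end; 76 (x) x 100 (y) x 7 mm, 0.08 to 0.17 kg. Origin: centre of its underside; axes as the bench's. It starts in the nest, centre at y = -62 mm, 1 mm from the end wall, sunk flush with gaps of 1.5 mm: no edge to grip. Over 60 N of a finger on it cracks it.
- glass_top (a point): Centre of the cassette's top face. A fingertip pressed on the glass draws the cassette along (5 to 15 N is ample: it slides on the smooth bed with a friction of about 0.3 and the fingertips hold better). Once it has left the end wall by 35 mm or more, closed fingertips fit in behind its end and can push it.
- clamp_bar (a joint): Clamp bar angle, rad: 0 lying on the cassette, 1.57 upright, 2.0 fully open. Its weight (0.3 kg, 1.4 N at the tab) alone holds it: it falls shut before upright, and open beyond. Steel, 32 mm wide (bench y -34 to -2 mm), 9 mm thick, across the cassette's +y end from the hinge to 90 mm in front of the centreline; a toe below its +y side blocks the way out. It reaches 205 mm high when upright.
- bar_hinge (a point): Point on the clamp bar's hinge axis (along the bench's y) at mid-width, 66 mm behind the slideway's centreline, 48 mm above the worktop; axes as the bench's. The hinge cheeks are 56 mm high. Keep clear of the microscope at the right (world x > 0.42 m, y -0.33 to -0.65 m, 0.47 m high) and the pipettes on a stand behind (x > 0.68 m, y < 0.03 m, 0.36 m high).
- bar_tab (a point): Lower front edge of the red lifting tab at the clamp bar's free end, mid-width; it moves with the bar, 156 mm from the hinge axis. The tab is 26 mm wide, 6 mm thick, rises to the front by 0.22 rad, and stands out 37 mm before the bench; when closed its edge is 53 mm above the worktop, so that a fingertip tilted sideways can hook under its edge, or it can be pinched across its width from above.
- window_seat (a point): Point on the bed where the cassette's origin lies when it is fully home: 68 mm from the bench's origin along +y, 130 mm from where the cassette starts; axes as the bench's. The black end stop's face is 50 mm further on (y = +118 mm of the bench), 11 mm above the bed.
- slide_box: White and red carton, 32 x 82 x 34 mm, lying at the back left; origin: centre of its underside. Leave alone.
- coverslip_box: Small white and blue carton, 42 x 62 x 24 mm, behind the bench; origin: centre of its underside. Leave alone.
- lab_timer: White digital timer on its easel foot, 43 x 66 x 64 mm, behind the bench; origin: centre of its underside. Leave alone.
- tube15_1: Conical tube with a blue cap, 22 x 111 x 22 mm, lying to the left; origin: centre of its underside. Leave alone.
- tube15_2: Conical tube with a red cap, 22 x 111 x 22 mm, lying to the left; origin: centre of its underside. Leave alone.
- marker_black: White marker pen with a black cap, 10 x 132 x 12 mm, lying to the right; origin: centre of its underside. Leave alone.
- marker_blue: White marker pen with a blue cap, 10 x 132 x 12 mm, lying to the right; origin: centre of its underside. Leave alone.
- tally_counter: Chromed hand tally counter, 49 x 46 x 26 mm, to the right; origin: centre of its underside. Leave alone.

How it is judged:
On the way, in this order (a step that is already met when the one before it is completed fails the run):
1. the clamp bar stands open past upright (value of joint clamp_bar above 1.62 rad), for 0.2 s.
2. the cassette has been drawn out of its nest by 50 mm, lying on the bed (y of cassette in the frame of window_seat above -0.08 m and z of cassette in the frame of window_seat below 0.004 m), for 0.2 s.
At the end, for the whole second after the job is handed in: The cassette lies flat and at rest on the light window between the guides, its end within 4 mm of the end stop and its middle within 4 mm of the centreline; the clamp bar stands open by itself past upright (more than 1.62 rad) (y of cassette in the frame of window_seat between -0.004 and 0.004 m and x of cassette in the frame of window_seat between -0.004 and 0.004 m and z of cassette in the frame of window_seat between -0.003 and 0.003 m and angle between the y axis of cassette and the y axis of gel_bench, either way round below 0.05 rad and angle between cassette's own z axis and vertical below 0.04 rad and value of joint clamp_bar above 1.62 rad and linear speed of cassette below 0.01 m/s); the robot touches nothing.
It fails at once if the cassette is lifted off the bed by more than 15 mm instead of being slid (z of cassette in the frame of window_seat above 0.015 m).
It fails at once if a finger leans on the glass with more than 60 N (contact force between the fingers and cassette above 60 N).
It fails at once if one of the things round about (boxes, timer, tubes, pens, counter) is moved by more than 20 mm (distance of any of slide_box, coverslip_box, lab_timer, tube15_1, tube15_2, marker_black, marker_blue, tally_counter from where it was at the start of the episode above 0.02 m).
It also fails if it takes over 61 s, if anything falls off the work surface, if the arm or the gripper's body presses on something with over 40 N, if the wrist force passes 120 N, or if a joint passes its speed limit or range.

## Working session

There is one attempt and no reset: what is moved stays moved. The work goes in short steps, Python scripts to look and compute and a shell command to move; the robot and the scene stay as the last step left them, time stands still between calls to the robot, and variables do not carry over. Pictures are saved under pics/ and viewed, at most 10 in all, crops included, and the job is handed in when it is done.

```bash
ls; mkdir -p pics; cat > h.py <<'E'
from cell import manip, optics, job, sense
import numpy as np, cv2
from scipy.spatial.transform import Rotation as R
def cap(n,f=None):
    im,d=optics.capture(n); c=optics.get_calibration(n)
    if f: cv2.imwrite('pics/'+f,im)
    return im,d,np.array(c['mtx']),np.array(c['world_from_camera'])
def pts(d,K,T):
    v,u=np.indices(d.shape); P=np.stack([(u-K[0,2])/K[0,0]*d,(v-K[1,2])/K[1,1]*d,d],-1)
    return P@T[:3,:3].T+T[:3,3]
def ray(u,v,K,T,z):
    r=T[:3,:3]@np.array([(u-K[0,2])/K[0,0],(v-K[1,2])/K[1,1],1]); o=T[:3,3]
    return o+r*(z-o[2])/r[2]
E
python3 - <<'E'
from h import *
for n in('scene','side'):
    im,d,K,T=cap(n,n+'0.png'); print(n,K.round(1).tolist(),T.round(3).tolist())
s=sense(); print(s)
print(R.from_rotvec(s['eef_rot']).as_matrix().round(3))
E
```

```text
cell.py
inch.py
pics
scene [[482.9, 0.0, 318.0], [0.0, 482.9, 239.4], [0.0, 0.0, 1.0]] [[0.497, -0.427, 0.756, -0.238], [-0.868, -0.254, 0.427, -0.425], [0.01, -0.868, -0.497, 0.589], [0.0, 0.0, 0.0, 1.0]]
side [[437.3, 0.0, 318.1], [0.0, 437.3, 238.2], [0.0, 0.0, 1.0]] [[-0.823, -0.375, 0.426, 0.181], [-0.568, 0.539, -0.622, 0.601], [0.004, -0.754, -0.656, 0.668], [0.0, 0.0, 0.0, 1.0]]
{'clock': 0.1, 'qpos': array([ 1.16553764,  0.42671696,  0.07385291,  1.60650114, -0.03409142,
        1.11081505, -0.06707756]), 'qd': array([-1.61693204e-03, -8.99461526e-04, -7.28375473e-04, -1.87223648e-03,
        1.29171564e-03,  1.48902406e-04,  3.26506420e-05]), 'joint_efforts': array([ 7.64822558e-03, -9.37465382e+01,  3.67644668e+00, -4.55039728e+01,
       -4.87039145e-02,  1.67462952e-02,  2.80139722e-05]), 'position': array([ 0.17062387, -0.65264559,  0.17423245]), 'eef_rot': array([-3.11479454e+00, -4.00497063e-01,  3.81793199e-04]), 'force': array([-0.15545449,  0.62233499, -0.13753824]), 'wrist_torque': array([ 0.0006675 ,  0.00727589, -0.02968223]), 'grip_force': 0.0, 'gripper_width': 0.09400038211945361}
[[ 0.967  0.253 -0.   ]
 [ 0.253 -0.967  0.001]
 [-0.    -0.001 -1.   ]]
```

View pics/scene0.png

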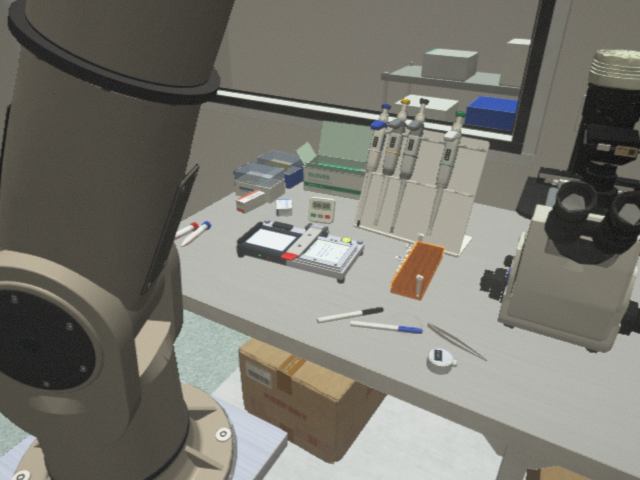

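View pics/side0.png

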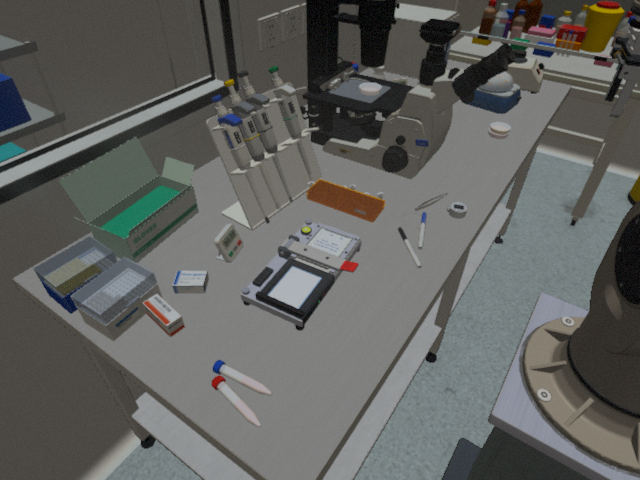

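Scene: red tab at (290,256), bench around (300,250), window on its left, nest on its right. Side: red tab at (349,267), lit pane at (295,285). An orange rack stands near the nest's right end.

```bash
cat > m.py <<'E'
from h import *
tri=[]
for n,box in(('scene',(225,215,375,290)),('side',(235,215,370,335))):
    im,d,K,T=cap(n); P=pts(d,K,T); x0,y0,x1,y1=box
    hsv=cv2.cvtColor(im,cv2.COLOR_BGR2HSV)
    M=np.zeros(d.shape,bool); M[y0:y1,x0:x1]=1; M&=d>0
    red=M&((hsv[...,0]<8)|(hsv[...,0]>172))&(hsv[...,1]>150)&(hsv[...,2]>80)
    v,u=np.nonzero(red); Q=P[red]
    print(n,'red',red.sum(),u.min(),u.max(),v.min(),v.max(),'med',np.median(Q,0).round(4),Q.min(0).round(4),Q.max(0).round(4))
    r=T[:3,:3]@np.array([(u.mean()-K[0,2])/K[0,0],(v.mean()-K[1,2])/K[1,1],1]); tri.append((T[:3,3],r/np.linalg.norm(r)))
    # bench body footprint
    b=M&(P[...,2]>.026)&(P[...,2]<.06)
    nl,lab,st,_=cv2.connectedComponentsWithStats(b.astype(np.uint8)); k=1+st[1:,4].argmax(); B=P[lab==k]
    rc=cv2.minAreaRect((B[:,:2]*1000).astype(np.float32)); print(' bench rect',rc, cv2.boxPoints(rc).round(0).tolist())
    # white pane
    w=M&(hsv[...,1]<40)&(hsv[...,2]>200)
    nl,lab,st,ce=cv2.connectedComponentsWithStats(w.astype(np.uint8))
    for k in 1+np.argsort(-st[1:,4])[:3]:
        B=P[lab==k]; rc=cv2.minAreaRect((B[:,:2]*1000).astype(np.float32)); print(' white',st[k].tolist(),np.median(B,0).round(4),rc)
(o1,r1),(o2,r2)=tri
A=np.c_[r1,-r2]; t=np.linalg.lstsq(A,o2-o1,rcond=None)[0]; print('red tri',o1+r1*t[0],o2+r2*t[1])
E
python3 m.py
```

```text
scene red 65 281 296 253 258 med [0.4804 0.0503 0.0557] [0.4687 0.0388 0.0514] [0.4966 0.065  0.0603]
 bench rect ((554.8873901367188, 77.28054809570312), (180.21629333496094, 260.743408203125), 6.161076068878174) [[451.0, 197.0], [479.0, -62.0], [658.0, -43.0], [630.0, 217.0]]
 white [301, 235, 61, 32, 1024] [ 0.5653 -0.0028  0.04  ] ((608.380859375, 2.9947471618652344), (190.98207092285156, 100.34014892578125), 7.39648962020874)
 white [247, 229, 48, 21, 586] [0.5496 0.1455 0.0334] ((551.071533203125, 146.4912109375), (72.48774719238281, 96.8921890258789), 7.7865309715271)
 white [288, 227, 32, 27, 340] [0.5642 0.0625 0.0518] ((603.43212890625, 84.88259887695312), (217.68899536132812, 65.5577621459961), 29.230186462402344)
side red 129 238 357 241 271 med [0.4817 0.0557 0.0555] [0.4666 0.0417 0.0215] [0.7377 0.1059 0.0605]
 bench rect ((552.2661743164062, 79.97538757324219), (177.2141876220703, 262.01318359375), 5.32745361328125) [[452.0, 202.0], [476.0, -59.0], [653.0, -42.0], [628.0, 219.0]]
red tri [0.48739104 0.05549668 0.05090171] [0.48934254 0.05456876 0.05270466]
```

The manual's scale: shifts go in shares of 0.6 m and turns go in shares of 2 rad. Converting my numbers, -0.147 m / 0.6 = -0.245, 0.115 m / 0.6 = 0.1917.

```bash

python3 inch.py '{"aperture": [0.094, 0.094, 0.094, 0.094, 0.094], "x": [0.1917, 0.1917, 0.1917, 0.1917, 0.1917], "y": [-0.245, -0.245, -0.245, -0.245, -0.245], "z": [-0.0667, -0.0667, -0.0667, -0.0667, -0.0667], "rz": [0, 0, 0, 0, 0]}'
python3 - <<'E'
from h import *
im,d,K,T=cap('scene'); P=pts(d,K,T); x,y,z=P[...,0],P[...,1],P[...,2]
m=(x>.55)&(x<.95)&(y>-.3)&(y<.2)&(z>.09)
for h in(.1,.15,.2,.25,.3,.35):
    q=P[m&(abs(z-h)<.02)]
    for a in(-.15,-.1,-.05,0,.05):
        s=q[abs(q[:,1]-a)<.025]
        if len(s)>4: print(h,a,len(s),'xmin',np.percentile(s[:,0],2).round(3),'ymax',s[:,1].max().round(3))
E
```

```text
clock: 0.62
position: [0.2466, -0.4783, 0.2157]
eef_rot: [-3.115, -0.404, -0.001]
force: [0.5, -1.5, 0.9]
gripper_width: 0.0942
grip_force: 0.0
0.1 -0.15 274 xmin 0.745 ymax -0.125
0.1 -0.1 322 xmin 0.751 ymax -0.076
0.1 -0.05 239 xmin 0.751 ymax -0.028
0.1 0 212 xmin 0.756 ymax 0.016
0.1 0.05 26 xmin 0.793 ymax 0.036
0.15 -0.15 304 xmin 0.759 ymax -0.125
0.15 -0.1 421 xmin 0.762 ymax -0.075
0.15 -0.05 283 xmin 0.764 ymax -0.025
0.15 0 248 xmin 0.767 ymax 0.025
0.15 0.05 7 xmin 0.769 ymax 0.033
0.2 -0.15 322 xmin 0.773 ymax -0.125
0.2 -0.1 496 xmin 0.777 ymax -0.075
0.2 -0.05 368 xmin 0.777 ymax -0.025
0.2 0 324 xmin 0.782 ymax 0.021
0.25 -0.15 222 xmin 0.778 ymax -0.125
0.25 -0.1 362 xmin 0.79 ymax -0.075
0.25 -0.05 315 xmin 0.786 ymax -0.025
0.25 0 304 xmin 0.786 ymax 0.023
0.25 0.05 5 xmin 0.808 ymax 0.029
0.3 -0.15 79 xmin 0.82 ymax -0.162
0.3 -0.1 143 xmin 0.824 ymax -0.076
0.3 -0.05 147 xmin 0.826 ymax -0.028
0.3 0 72 xmin 0.831 ymax 0.017
```

To row units: -0.147 m / 0.6 = -0.245, 0.115 m / 0.6 = 0.1917.

```bash

python3 inch.py '{"aperture": [0.094, 0.094, 0.094, 0.094, 0.094], "x": [0.1917, 0.1917, 0.1917, 0.1917, 0.1917], "y": [-0.245, -0.245, -0.245, -0.245, -0.245], "z": [-0.0667, -0.0667, -0.0667, -0.0667, -0.0667], "rz": [0, 0, 0, 0, 0]}'
python3 inch.py '{"aperture": [0.094, 0.094, 0.094, 0.094, 0.094], "x": [0.1883, 0.1883, 0.1883, 0.1883, 0.1883], "y": [-0.1917, -0.1917, -0.1917, -0.1917, -0.1917], "z": [0, 0, 0, 0, 0], "rz": [0, 0, 0, 0, 0]}'
python3 inch.py '{"aperture": [0.06, 0.06, 0.06, 0.06, 0.06], "x": [0.1967, 0.1967, 0.1967, 0.1967, 0.1967], "y": [-0.2933, -0.2933, -0.2933, -0.2933, -0.2933], "z": [0, 0, 0, 0, 0], "rz": [0.075, 0.075, 0.075, 0.075, 0.075]}'
python3 - <<'E'
from h import *
im,d,K,T=cap('wrist','w1.png'); print(K.round(1).tolist(),T.round(3).tolist()); s=sense();print(s['position'],R.from_rotvec(s['eef_rot']).as_matrix().round(3))
E
```

```text
clock: 1.08
position: [0.3204, -0.307, 0.2559]
eef_rot: [3.115, 0.405, 0.001]
force: [1.7, -0.8, 1.9]
gripper_width: 0.094
grip_force: 0.0
clock: 1.5
position: [0.402, -0.1648, 0.2553]
eef_rot: [-3.114, -0.412, -0.002]
force: [0.1, 0.8, 0.0]
gripper_width: 0.0937
grip_force: 0.0
clock: 1.92
position: [0.4652, 0.0202, 0.2552]
eef_rot: [3.137, 0.165, 0.001]
force: [0.8, -0.3, -0.1]
gripper_width: 0.0644
grip_force: 0.0
[[387.6, 0.0, 320.5], [0.0, 387.6, 235.4], [0.0, 0.0, 1.0]] [[0.111, -0.968, -0.225, 0.532], [-0.994, -0.109, -0.023, 0.035], [-0.002, 0.226, -0.974, 0.467], [0.0, 0.0, 0.0, 1.0]]
[0.46700539 0.02795389 0.25542128] [[ 0.994  0.112  0.002]
 [ 0.112 -0.994  0.003]
 [ 0.002 -0.002 -1.   ]]
```

View pics/w1.png

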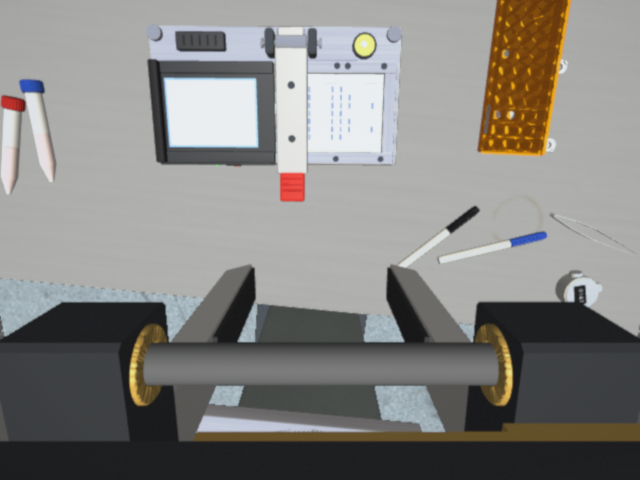

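Wrist view: red tab at (292,187) hanging below the bar's free end, lit pane (163-258, 77-148), cassette in nest (306-383, 73-153), bench well aligned with the image.

```bash
cat > w.py <<'E'
from h import *
im,d,K,T=cap('wrist'); P=pts(d,K,T); hsv=cv2.cvtColor(im,cv2.COLOR_BGR2HSV)
red=(((hsv[...,0]<8)|(hsv[...,0]>172))&(hsv[...,1]>150)&(hsv[...,2]>80)).astype(np.uint8)
nl,lab,st,ce=cv2.connectedComponentsWithStats(red); k=[i for i in range(1,nl) if st[i,0]>100]; k=max(k,key=lambda i:st[i,4])
c,_=cv2.findContours((lab==k).astype(np.uint8),0,2); rc=cv2.minAreaRect(c[0]); bp=cv2.boxPoints(rc)
print('tab px',st[k],ce[k].round(1)); Q=P[lab==k]; Q=Q[Q[:,2]>.03]; print('tab depth',np.median(Q,0).round(4),'z',Q[:,2].min().round(4),Q[:,2].max().round(4))
print('tab corners @.060',[ray(u,v,K,T,.060)[:2].round(4).tolist() for u,v in bp]); print('ctr',ray(*ce[k],K,T,.060).round(4))
w=((hsv[...,2]>200)&(hsv[...,1]<60)).astype(np.uint8); w[200:]=0; 
nl,lab,st,ce=cv2.connectedComponentsWithStats(w)
for k in 1+np.argsort(-st[1:,4])[:3]:
    c,_=cv2.findContours((lab==k).astype(np.uint8),0,2); Q=np.array([ray(u,v,K,T,.034)[:2] for u,v in c[0][:,0]])
    rc=cv2.minAreaRect((Q*1000).astype(np.float32)); print('white',st[k].tolist(),'z',np.median(P[lab==k][:,2]).round(4),rc)
b=(P[...,2]>.024)&(P[...,2]<.07)&(d>0); b[220:]=0; b[:, :120]=0; b[:,430:]=0
nl,lab,st,ce=cv2.connectedComponentsWithStats(b.astype(np.uint8)); k=1+st[1:,4].argmax(); print('bench',st[k])
rc=cv2.minAreaRect((P[lab==k][:,:2]*1000).astype(np.float32)); print(rc,cv2.boxPoints(rc).round(1).tolist())
E
python3 w.py
```

```text
tab px [288 176  24  28 631] [299.7 189.1]
tab depth [0.4832 0.049  0.0576] z 0.0527 0.4668
tab corners @.060 [[0.4957, 0.0624], [0.4984, 0.0386], [0.4703, 0.0356], [0.4675, 0.0597]]
ctr [0.4835 0.0489 0.06  ]
white [316, 31, 94, 136, 10468] z 0.0421 ((580.9434204101562, -4.9482879638671875), (136.1448516845703, 95.40906524658203), 5.723819732666016)
white [174, 81, 91, 68, 5885] z 0.0357 ((549.5615234375, 142.50038146972656), (68.17145538330078, 94.48358154296875), 5.5165557861328125)
white [284, 51, 32, 125, 3564] z 0.0544 ((558.959716796875, 58.62861633300781), (127.0046615600586, 32.906211853027344), 5.702470779418945)
bench [  156    27   255   177 34802]
((554.5676879882812, 74.59467315673828), (176.6145477294922, 262.3682861328125), 5.722917079925537) [[453.6000061035156, 196.3000030517578], [479.79998779296875, -64.69999694824219], [655.5, -47.099998474121094], [629.4000244140625, 213.89999389648438]]
```

```bash
cat > to.py <<'E'
from h import *
import sys
O=np.array([.5565,.0748,0]); B=R.from_rotvec([0,0,.0998]).as_matrix()
s=sense(); M=R.from_rotvec(s['eef_rot']).as_matrix(); p=s['position']
b=B.T@(p-O); print('t',round(s['clock'],2),'bench pos',b.round(4),'F bench',(B.T@s['force']).round(1),'yawerr',round(np.arctan2(M[1,0],M[0,0])-.0998,4),'w',round(s['gripper_width'],4),'grip',round(s['grip_force'],1))
if len(sys.argv)>3:
    t=np.array(list(map(float,sys.argv[1:4]))); print('tool shift',(M.T@B@(t-b)).round(4))
E
python3 to.py -.079 -.0185 .10; python3 to.py -.079 -.0185 .053
```

```text
t 2.02 bench pos [-0.095  -0.0411  0.2551] F bench [-0.2 -0.2  0. ] yawerr 0.0133 w 0.0603 grip 0.0
tool shift [ 0.0161 -0.0221  0.1552]
t 2.02 bench pos [-0.095  -0.0411  0.2551] F bench [-0.2 -0.2  0. ] yawerr 0.0133 w 0.0603 grip 0.0
tool shift [ 0.016  -0.022   0.2022]
```

To row units: 0.155 m / 0.6 = 0.2583, 0.12 m / 0.6 = 0.2, 0.013 rad / 2 = 0.0065.

```bash

python3 inch.py '{"aperture": [0.06, 0.06, 0.06, 0.06, 0.06], "x": [0.0268, 0.0268, 0.0268, 0.0268, 0.0268], "y": [-0.0368, -0.0368, -0.0368, -0.0368, -0.0368], "z": [0, 0.0667, 0.1333, 0.2, 0.2583], "rz": [0.0065, 0.0065, 0.0065, 0.0065, 0.0065]}'
python3 inch.py '{"aperture": [0.06, 0.06, 0.06, 0.06, 0.06], "x": [0, 0, 0, 0, 0], "y": [0, 0, 0, 0, 0], "z": [0.0333, 0.05, 0.0667, 0.0783, 0.0783], "rz": [0, 0, 0, 0, 0]}'
python3 to.py -.079 -.0185 .053
python3 - <<'E'
from h import *
cap('wrist','w2.png')
E
```

```text
clock: 2.43
position: [0.4779, 0.0418, 0.0978]
eef_rot: [-3.138, -0.146, 0.001]
force: [1.0, 0.2, 0.2]
gripper_width: 0.0599
grip_force: 0.0
clock: 2.85
position: [0.4787, 0.042, 0.0526]
eef_rot: [3.138, 0.145, -0.0]
force: [-0.2, 1.2, -0.0]
gripper_width: 0.0603
grip_force: 0.0
t 2.85 bench pos [-0.0807 -0.0249  0.0526] F bench [-0.1  1.2 -0. ] yawerr -0.0073 w 0.0603 grip 0.0
tool shift [ 0.0016 -0.0064 -0.0004]
```

View pics/w2.png

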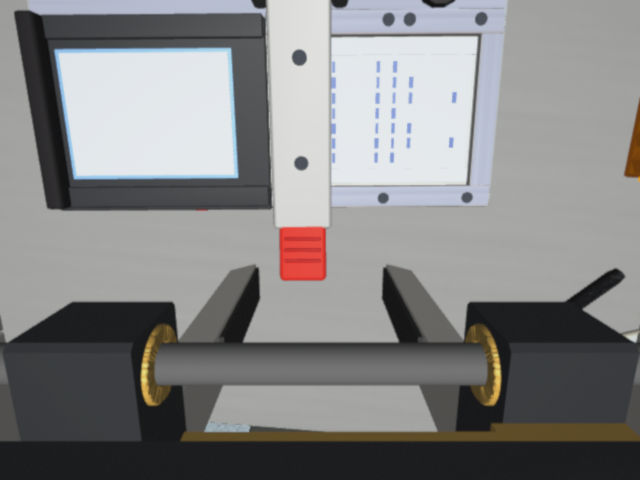

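Tab (280-326, 227-280) lies left of the finger mid (u 321), and the pads only just overlap it lengthwise. I'll shift 6 mm in each and close.

To row units: -0.0064 m / 0.6 = -0.0107, 0.005 m / 0.6 = 0.0083, -0.007 rad / 2 = -0.0035.

```bash

python3 inch.py '{"aperture": [0.06, 0.06, 0.02, 0.02, 0.02], "x": [0.0083, 0.0083, 0.0083, 0.0083, 0.0083], "y": [-0.0107, -0.0107, -0.0107, -0.0107, -0.0107], "z": [0, 0, 0, 0, 0], "rz": [-0.0035, -0.0035, -0.0035, -0.0035, -0.0035]}'
python3 inch.py '{"aperture": [0.02, 0.02, 0.02], "x": [0, 0, 0], "y": [0, 0, 0], "z": [0, 0, 0], "rz": [0, 0, 0]}'
python3 to.py
```

```text
clock: 3.32
position: [0.4831, 0.0489, 0.0532]
eef_rot: [3.138, 0.157, 0.001]
force: [-0.3, 0.1, -0.9]
gripper_width: 0.0435
grip_force: 0.0
clock: 3.57
position: [0.483, 0.0489, 0.053]
eef_rot: [-3.138, -0.156, -0.0]
force: [-0.5, -0.2, 1.0]
gripper_width: 0.0235
grip_force: 0.0
t 3.57 bench pos [-0.0757 -0.0184  0.053 ] F bench [-0.5 -0.1  1. ] yawerr -0.0002 w 0.0235 grip 0.0
```

```bash

python3 inch.py '{"aperture": [0.01, 0.01, 0.01, 0.01], "x": [0, 0, 0, 0], "y": [0, 0, 0, 0], "z": [0, 0, 0, 0], "rz": [0, 0, 0, 0]}'
python3 to.py;python3 - <<'E'
from h import *
im,d,K,T=cap('wrist'); cv2.imwrite('pics/w3.png',im[180:330,200:440].repeat(2,0).repeat(2,1))
E
```

```text
clock: 3.9
position: [0.483, 0.049, 0.0529]
eef_rot: [-3.138, -0.157, -0.0]
force: [-0.4, 0.0, -1.1]
gripper_width: 0.0102
grip_force: 0.0
t 3.9 bench pos [-0.0757 -0.0183  0.0529] F bench [-0.4  0.  -1.1] yawerr -0.0001 w 0.0102 grip 0.0
```

View pics/w3.png

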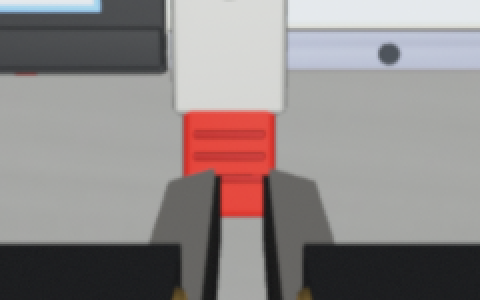

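```bash
python3 - <<'E'
from h import *
im,d,K,T=cap('wrist'); P=pts(d,K,T)
O=np.array([.5565,.0748,0]); B=R.from_rotvec([0,0,.0998]).as_matrix(); Q=(P-O)@B
for v in range(225,312,5):
    print(v,[ (Q[v,u]*1000).round(0).tolist() for u in (292,302,310,322,330,340)])
s=sense();M=R.from_rotvec(s['eef_rot']).as_matrix();p=s['position']
Ti=np.linalg.inv(T)
for o in([0,0,.008],[.008,0,.008],[-.008,0,.008],[.008,.005,.008],[.008,-.005,.008]):
    c=Ti[:3,:3]@(p+M@np.array(o))+Ti[:3,3]; print(o,(K@c/c[2])[:2].round(1),c[2].round(4))
E
```

```text
225 [[-54.0, -2.0, 55.0], [-54.0, -8.0, 55.0], [-54.0, -12.0, 54.0], [-54.0, -19.0, 55.0], [-54.0, -23.0, 55.0], [-54.0, -29.0, 55.0]]
230 [[-56.0, -2.0, 54.0], [-56.0, -8.0, 55.0], [-57.0, -12.0, 54.0], [-56.0, -19.0, 55.0], [-56.0, -23.0, 56.0], [-56.0, -29.0, 55.0]]
235 [[-59.0, -2.0, 55.0], [-59.0, -8.0, 54.0], [-59.0, -12.0, 55.0], [-59.0, -19.0, 56.0], [-60.0, -23.0, 54.0], [-59.0, -29.0, 56.0]]
240 [[-63.0, -2.0, 52.0], [-62.0, -8.0, 55.0], [-62.0, -12.0, 54.0], [-62.0, -19.0, 55.0], [-62.0, -23.0, 55.0], [-75.0, -32.0, 1.0]]
245 [[-65.0, -2.0, 55.0], [-65.0, -8.0, 56.0], [-65.0, -12.0, 55.0], [-65.0, -19.0, 56.0], [-65.0, -23.0, 56.0], [-79.0, -32.0, 3.0]]
250 [[-68.0, -2.0, 56.0], [-67.0, -8.0, 57.0], [-67.0, -12.0, 57.0], [-68.0, -19.0, 56.0], [-67.0, -23.0, 56.0], [-83.0, -32.0, 1.0]]
255 [[-71.0, -2.0, 56.0], [-70.0, -8.0, 57.0], [-70.0, -12.0, 58.0], [-70.0, -19.0, 56.0], [-70.0, -23.0, 56.0], [-86.0, -32.0, 2.0]]
260 [[-73.0, -2.0, 57.0], [-73.0, -8.0, 58.0], [-73.0, -12.0, 58.0], [-73.0, -19.0, 57.0], [-73.0, -23.0, 59.0], [-90.0, -32.0, 1.0]]
265 [[-75.0, -2.0, 59.0],
[... 857 characters left out ...]
, -13.0, 92.0], [-116.0, -19.0, 2.0], [-116.0, -25.0, 2.0], [-66.0, -26.0, 125.0]]
300 [[-66.0, -8.0, 131.0], [-67.0, -11.0, 130.0], [-82.0, -13.0, 92.0], [-120.0, -19.0, 2.0], [-121.0, -25.0, 0.0], [-67.0, -25.0, 129.0]]
305 [[-67.0, -8.0, 134.0], [-67.0, -11.0, 134.0], [-124.0, -10.0, 1.0], [-124.0, -19.0, 1.0], [-124.0, -25.0, 1.0], [-66.0, -25.0, 135.0]]
310 [[-67.0, -8.0, 138.0], [-67.0, -12.0, 137.0], [-128.0, -10.0, 1.0], [-128.0, -19.0, 1.0], [-128.0, -25.0, 2.0], [-67.0, -25.0, 138.0]]
[0, 0, 0.008] [320.8 258.3] 0.2287
[0.008, 0, 0.008] [320.8 245.2] 0.2269
[-0.008, 0, 0.008] [320.8 271.2] 0.2305
[0.008, 0.005, 0.008] [329.3 245.2] 0.2269
[0.008, -0.005, 0.008] [312.2 245.2] 0.2269
```

```bash
python3 - <<'E'
from h import *
O=np.array([.5565,.0748,0]); B=R.from_rotvec([0,0,.0998]).as_matrix()
for n in('side','scene'):
    im,d,K,T=cap(n); Q=(pts(d,K,T)-O)@B
    m=(d>0)&(abs(Q[...,0]+.076)<.02)&(abs(Q[...,1]+.018)<.06)&(Q[...,2]>.063)
    q=Q[m]; print(n,len(q)); 
    for a in np.arange(.065,.16,.01):
        s=q[abs(q[:,2]-a)<.005]
        if len(s): print(a.round(3),len(s),s.min(0).round(3),s.max(0).round(3))
    u,v=(K@(np.linalg.inv(T)@np.r_[O+B@[-.076,-.018,.06],1])[:3]/1)[:2]/(np.linalg.inv(T)@np.r_[O+B@[-.076,-.018,.06],1])[2]
    u,v=int(u),int(v); print(u,v)
    if n=='side': cv2.imwrite('pics/s2.png',cv2.resize(im[v-90:v+60,u-100:u+100],None,fx=4,fy=4))
E
```

```text
side 4042
0.085 11 [-0.089 -0.032  0.083] [-0.084 -0.008  0.09 ]
0.095 50 [-0.089 -0.033  0.09 ] [-0.07   0.001  0.1  ]
0.105 67 [-0.089 -0.035  0.1  ] [-0.069  0.002  0.11 ]
0.115 57 [-0.089 -0.031  0.11 ] [-0.071  0.001  0.12 ]
0.125 28 [-0.089 -0.034  0.12 ] [-0.076  0.002  0.13 ]
0.135 25 [-0.09  -0.034  0.132] [-0.084 -0.003  0.14 ]
0.145 22 [-0.089 -0.03   0.14 ] [-0.085 -0.003  0.149]
0.155 3 [-0.089 -0.025  0.151] [-0.088 -0.004  0.152]
349 262
scene 2336
0.085 25 [-0.087 -0.031  0.083] [-0.07  -0.007  0.089]
0.095 70 [-0.089 -0.036  0.09 ] [-0.068 -0.002  0.1  ]
0.105 79 [-0.089 -0.036  0.1  ] [-0.065 -0.     0.11 ]
0.115 77 [-0.089 -0.036  0.11 ] [-0.066 -0.001  0.12 ]
0.125 81 [-0.088 -0.037  0.12 ] [-0.068 -0.001  0.13 ]
0.135 85 [-0.089 -0.036  0.13 ] [-0.066 -0.001  0.14 ]
0.145 93 [-0.089 -0.036  0.14 ] [-0.066  0.     0.15 ]
0.155 79 [-0.088 -0.037  0.15 ] [-0.067 -0.001  0.16 ]
289 253
```

View pics/s2.png

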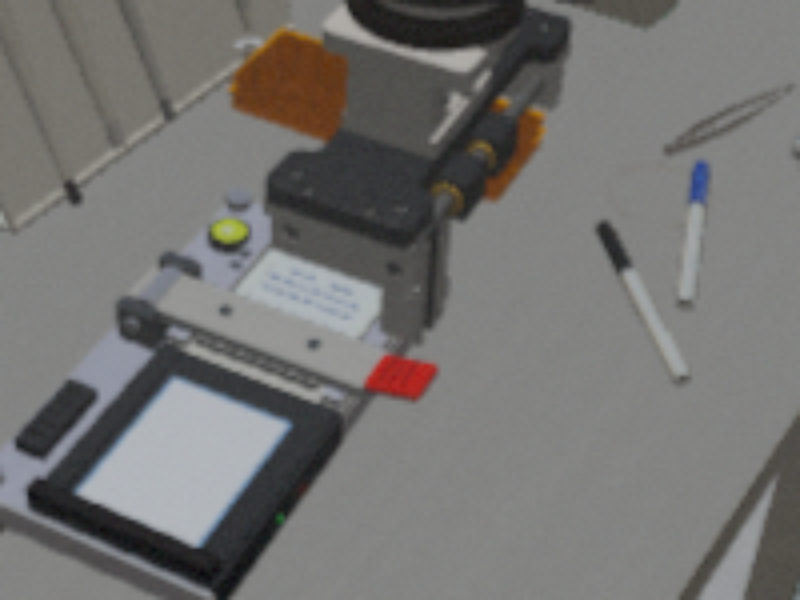

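The side view shows the fingertips hovering above the tab. All three cameras put the tips at z ≈ 84 mm, where the stated TCP would put them at 45 mm, so they sit about 31 mm above the TCP. I'll go by the measurement: open, go down 39 mm, and close.

To row units: 0.01 m / 0.6 = 0.0167.

```bash

python3 inch.py '{"aperture": [0.06, 0.06, 0.06, 0.06, 0.06], "x": [0, 0, 0, 0, 0], "y": [0, 0, 0, 0, 0], "z": [0, 0, 0, 0, 0.0167], "rz": [0, 0, 0, 0, 0]}'
python3 inch.py '{"aperture": [0.06, 0.06, 0.06, 0.06, 0.02], "x": [0, 0, 0, 0, 0], "y": [0, 0, 0, 0, 0], "z": [0.0167, 0.0333, 0.0467, 0.0467, 0.0467], "rz": [0, 0, 0, 0, 0]}'
python3 inch.py '{"aperture": [0.01, 0.01, 0.01, 0.01, 0.01], "x": [0, 0, 0, 0, 0], "y": [0, 0, 0, 0, 0], "z": [0, 0, 0, 0, 0], "rz": [0, 0, 0, 0, 0]}'
python3 inch.py '{"aperture": [0.01, 0.01], "x": [0, 0], "y": [0, 0], "z": [0, 0], "rz": [0, 0]}'
python3 to.py
```

```text
clock: 4.52
position: [0.4841, 0.0491, 0.0439]
eef_rot: [3.138, 0.156, 0.004]
force: [-0.2, 0.0, 0.1]
gripper_width: 0.0399
grip_force: 0.0
clock: 4.93
position: [0.4824, 0.0491, 0.0142]
eef_rot: [-3.137, -0.157, 0.002]
force: [0.2, 0.5, -0.2]
gripper_width: 0.056
grip_force: 0.0
clock: 5.35
position: [0.4831, 0.0525, 0.0153]
eef_rot: [-3.134, -0.159, -0.002]
force: [-2.7, 12.4, -0.0]
gripper_width: 0.0254
grip_force: 30.0
clock: 5.52
position: [0.4831, 0.0524, 0.0153]
eef_rot: [-3.134, -0.16, -0.002]
force: [-3.7, 18.5, -0.8]
gripper_width: 0.0254
grip_force: 30.0
t 5.52 bench pos [-0.0753 -0.015   0.0153] F bench [-1.8 18.8 -0.8] yawerr 0.0023 w 0.0254 grip 30.0
```

To row units: -0.0035 m / 0.6 = -0.0058.

```bash
python3 -c "
import numpy as np
f=lambda t:np.array([-141.8*np.cos(t+.0635),141.8*np.sin(t+.0635)])
for s in (0,.6,1.2):
  print([(round(s+k*.12,2),(f(s+k*.12)-f(s)).round(1).tolist()) for k in range(1,6)])"
python3 inch.py '{"aperture": [0.01, 0.01, 0.01], "x": [0, 0, 0], "y": [-0.0058, -0.0058, -0.0058], "z": [0, 0, 0], "rz": [0, 0, 0]}'
python3 to.py
```

```text
[(0.12, [2.1, 16.9]), (0.24, [6.2, 33.4]), (0.36, [12.2, 49.3]), (0.48, [20.1, 64.3]), (0.6, [29.8, 78.3])]
[(0.72, [11.3, 12.7]), (0.84, [24.0, 24.1]), (0.96, [37.9, 33.8]), (1.08, [53.0, 41.7]), (1.2, [68.8, 47.8])]
[(1.32, [16.5, 4.2]), (1.44, [33.4, 6.3]), (1.56, [50.4, 6.4]), (1.68, [67.3, 4.5]), (1.8, [83.8, 0.6])]
clock: 5.77
position: [0.483, 0.0525, 0.0152]
eef_rot: [-3.138, -0.157, -0.001]
force: [-0.5, 0.4, 2.3]
gripper_width: 0.0253
grip_force: 30.0
t 5.77 bench pos [-0.0754 -0.0148  0.0152] F bench [-0.5  0.4  2.3] yawerr -0.0001 w 0.0253 grip 30.0
```

To row units: -0.0783 m / 0.6 = -0.1305, -0.0643 m / 0.6 = -0.1072.

```bash

python3 inch.py '{"aperture": [0.01, 0.01, 0.01, 0.01, 0.01], "x": [0.0035, 0.0103, 0.0203, 0.0335, 0.0497], "y": [0, 0, 0, 0, 0], "z": [-0.0282, -0.0557, -0.0822, -0.1072, -0.1305], "rz": [0, 0, 0, 0, 0]}'
python3 inch.py '{"aperture": [0.01, 0.01], "x": [0, 0], "y": [0, 0], "z": [0, 0], "rz": [0, 0]}'
python3 to.py
```

```text
clock: 6.18
position: [0.5116, 0.0554, 0.0939]
eef_rot: [-3.138, -0.157, 0.002]
force: [-0.4, 1.5, -5.0]
gripper_width: 0.0256
grip_force: 30.0
clock: 6.35
position: [0.5119, 0.0554, 0.0936]
eef_rot: [3.138, 0.156, -0.001]
force: [-4.0, 1.4, 2.0]
gripper_width: 0.0257
grip_force: 30.0
t 6.35 bench pos [-0.0463 -0.0149  0.0936] F bench [-3.9  1.8  2. ] yawerr -0.0005 w 0.0257 grip 30.0
```

Holding well with small forces, so I'll continue the arc.

To row units: 0.0688 m / 0.6 = 0.1147, 0.053 m / 0.6 = 0.0883.

```bash

python3 inch.py '{"aperture": [0.01, 0.01, 0.01, 0.01, 0.01], "x": [0.0188, 0.04, 0.0632, 0.0883, 0.1147], "y": [0, 0, 0, 0, 0], "z": [-0.0212, -0.0402, -0.0563, -0.0695, -0.0797], "rz": [0, 0, 0, 0, 0]}'
python3 inch.py '{"aperture": [0.01, 0.01], "x": [0, 0], "y": [0, 0], "z": [0, 0], "rz": [0, 0]}'
python3 to.py
python3 inch.py '{"aperture": [0.01, 0.01, 0.01, 0.01, 0.01], "x": [0.0275, 0.0557, 0.084, 0.1122, 0.1397], "y": [0, 0, 0, 0, 0], "z": [-0.007, -0.0105, -0.0107, -0.0075, -0.001], "rz": [0, 0, 0, 0, 0]}'
python3 inch.py '{"aperture": [0.01, 0.01], "x": [0, 0], "y": [0, 0], "z": [0, 0], "rz": [0, 0]}'
python3 to.py
```

```text
clock: 6.77
position: [0.5805, 0.0622, 0.1419]
eef_rot: [3.137, 0.156, -0.002]
force: [-5.8, 0.8, 6.2]
gripper_width: 0.0251
grip_force: 30.0
clock: 6.93
position: [0.5812, 0.0624, 0.1417]
eef_rot: [-3.138, -0.156, -0.0]
force: [-6.7, -1.2, 13.2]
gripper_width: 0.0248
grip_force: 30.0
t 6.93 bench pos [ 0.0234 -0.0148  0.1417] F bench [-6.8 -0.5 13.2] yawerr -0.0004 w 0.0248 grip 30.0
clock: 7.35
position: [0.6655, 0.0706, 0.1424]
eef_rot: [3.138, 0.156, 0.003]
force: [0.2, -1.3, -0.0]
gripper_width: 0.0106
grip_force: 0.0
clock: 7.52
position: [0.664, 0.0707, 0.1407]
eef_rot: [-3.137, -0.156, 0.002]
force: [0.1, -0.0, 0.4]
gripper_width: 0.0098
grip_force: 0.0
t 7.52 bench pos [ 0.1065 -0.0148  0.1407] F bench [ 0.1 -0.   0.4] yawerr -0.0002 w 0.0098 grip 0.0
```

```bash
python3 - <<'E'
from h import *
a,b=cap('scene')[0],cap('side')[0]
cv2.imwrite('pics/b.png',np.hstack([cv2.resize(a[150:300,215:415],None,fx=2,fy=2),cv2.resize(b[150:300,230:430],None,fx=2,fy=2)]))
E
```

```text
(no output)
```

View pics/b.png

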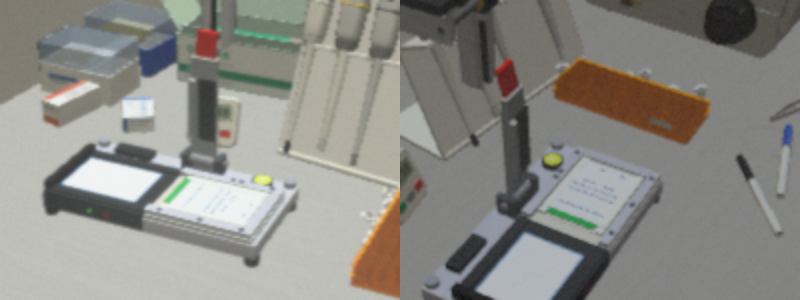

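The tab slipped out, but the bar is up: red tab at crop (206,43) in the scene view and (507,80) in the side view. I'll measure its angle.

```bash
cat > tab.py <<'E'
from h import *
O=np.array([.5565,.0748,0]); B=R.from_rotvec([0,0,.0998]).as_matrix()
for n in('scene','side'):
    im,d,K,T=cap(n); Q=(pts(d,K,T)-O)@B; hsv=cv2.cvtColor(im,cv2.COLOR_BGR2HSV)
    m=(d>0)&((hsv[...,0]<8)|(hsv[...,0]>172))&(hsv[...,1]>130)&(abs(Q[...,0])<.17)&(abs(Q[...,1]+.015)<.04)&(Q[...,2]>.1)
    q=np.median(Q[m],0); print(n,m.sum(),q.round(4),'angle',np.arctan2(q[2]-.048,.066-q[0]).round(3))
    m=(d>0)&(abs(Q[...,0]-.1)<.03)&(abs(Q[...,1]+.015)<.03)&(Q[...,2]>.08)&(Q[...,2]<.16); print('bar pts',[Q[m&(abs(Q[...,2]-h)<.01)][:,0].mean().round(4) for h in(.1,.12,.14)])
E
python3 tab.py
```

```text
scene 126 [ 0.0704 -0.0165  0.1913] angle 1.602
bar pts [np.float64(0.0724), np.float64(0.0707), np.float64(0.0704)]
side 122 [ 0.0686 -0.01    0.1938] angle 1.588
bar pts [np.float64(0.0701), np.float64(nan), np.float64(0.0701)]tab.py:7: RuntimeWarning: Mean of empty slice.
  m=(d>0)&(abs(Q[...,0]-.1)<.03)&(abs(Q[...,1]+.015)<.03)&(Q[...,2]>.08)&(Q[...,2]<.16); print('bar pts',[Q[m&(abs(Q[...,2]-h)<.01)][:,0].mean().round(4) for h in(.1,.12,.14)])
  ret = ret.dtype.type(ret / rcount)
```

```bash
python3 tab.py 2>/dev/null; python3 to.py
```

```text
scene 123 [ 0.0702 -0.0164  0.1915] angle 1.6
bar pts [np.float64(0.0724), np.float64(0.0725), np.float64(0.0705)]
side 121 [ 0.0687 -0.0103  0.1938] angle 1.59
bar pts [np.float64(nan), np.float64(nan), np.float64(nan)]
t 7.82 bench pos [ 0.1064 -0.015   0.1419] F bench [-0.4  0.6 -0.2] yawerr -0.0001 w 0.0101 grip 0.0
```

The bar is static, just about upright. I'll go over it and push it open from the front.

The manual's scale: shifts go in shares of 0.6 m and turns go in shares of 2 rad. Converting my numbers, -0.065 m / 0.6 = -0.1083, -0.035 m / 0.6 = -0.0583.

```bash

python3 inch.py '{"aperture": [0.0, 0.0, 0.0, 0.0], "x": [0, 0, 0, 0], "y": [0, 0, 0, 0], "z": [-0.0583, -0.1083, -0.1083, -0.1083], "rz": [0, 0, 0, 0]}'
python3 inch.py '{"aperture": [0.0, 0.0, 0.0, 0.0, 0.0], "x": [-0.05, -0.1, -0.15, -0.1583, -0.1583], "y": [0, 0, 0, 0, 0], "z": [0, 0, 0, 0.0333, 0.0917], "rz": [0, 0, 0, 0, 0]}'
python3 inch.py '{"aperture": [0.0, 0.0], "x": [0, 0], "y": [0, 0], "z": [0.0167, 0.0167], "rz": [0, 0]}'
python3 tab.py 2>/dev/null; python3 to.py
```

```text
clock: 8.15
position: [0.6649, 0.0709, 0.2087]
eef_rot: [-3.138, -0.156, -0.006]
force: [0.7, 0.5, -0.5]
gripper_width: 0.0003
grip_force: 0.0
clock: 8.57
position: [0.5697, 0.0608, 0.1539]
eef_rot: [3.137, 0.156, 0.008]
force: [1.9, -0.3, -0.2]
gripper_width: 0.0003
grip_force: 0.0
clock: 8.73
position: [0.5675, 0.0606, 0.1388]
eef_rot: [3.137, 0.157, -0.008]
force: [-0.6, -0.5, -0.0]
gripper_width: 0.0006
grip_force: 0.0
scene 116 [ 0.0702 -0.0165  0.1922] angle 1.6
bar pts [np.float64(0.0718), np.float64(0.0713), np.float64(0.071)]
side 109 [ 0.0684 -0.0089  0.1919] angle 1.587
bar pts [np.float64(nan), np.float64(nan), np.float64(nan)]
t 8.83 bench pos [ 0.0119 -0.0146  0.1419] F bench [ 0.2  0.1 -0.2] yawerr 0.0001 w 0.0004 grip 0.0
```

Now push +x gently.

To row units: 0.054 m / 0.6 = 0.09, 0.046 m / 0.6 = 0.0767.

```bash

python3 inch.py '{"aperture": [0.0, 0.0, 0.0, 0.0, 0.0], "x": [0.02, 0.04, 0.06, 0.0767, 0.09], "y": [0, 0, 0, 0, 0], "z": [0, 0, 0, 0, 0], "rz": [0, 0, 0, 0, 0]}'
python3 inch.py '{"aperture": [0.0, 0.0, 0.0, 0.0, 0.0], "x": [0.0133, 0.0267, 0.0367, 0.0433, 0.0433], "y": [0, 0, 0, 0, 0], "z": [0, 0, 0, 0, 0], "rz": [0, 0, 0, 0, 0]}'
python3 tab.py 2>/dev/null; python3 to.py
```

```text
clock: 9.25
position: [0.6249, 0.0669, 0.1427]
eef_rot: [-3.137, -0.156, -0.002]
force: [-0.3, 0.6, 0.6]
gripper_width: 0.0003
grip_force: 0.1
clock: 9.67
position: [0.6498, 0.0693, 0.1415]
eef_rot: [-3.137, -0.156, 0.0]
force: [0.1, -0.7, 0.3]
gripper_width: 0.0006
grip_force: 0.0
scene 57 [ 0.1284 -0.0222  0.1776] angle 2.019
bar pts [np.float64(0.0828), np.float64(0.0918), np.float64(0.1018)]
side 140 [ 0.127  -0.0111  0.1769] angle 2.013
bar pts [np.float64(0.0818), np.float64(0.0907), np.float64(0.101)]
t 9.77 bench pos [ 0.0915 -0.0148  0.1415] F bench [-0.1 -0.8  0.7] yawerr 0.0 w 0.0005 grip 0.0
```

The bar stands open by itself (≈2.0 rad). Now go over the glass centre.

To row units: -0.0915 m / 0.6 = -0.1525, -0.03 m / 0.6 = -0.05.

```bash

python3 inch.py '{"aperture": [0.0, 0.0, 0.0, 0.0, 0.0], "x": [-0.05, -0.1083, -0.1525, -0.1525, -0.1525], "y": [0, 0, 0.0167, 0.0717, 0.0717], "z": [0, 0, 0, 0, 0], "rz": [0, 0, 0, 0, 0]}'
python3 inch.py '{"aperture": [0.0, 0.0, 0.0, 0.0, 0.0], "x": [0, 0, 0, 0, 0], "y": [0, 0, 0, 0, 0], "z": [0.05, 0.1, 0.1417, 0.175, 0.1867], "rz": [0, 0, 0, 0, 0]}'
python3 inch.py '{"aperture": [0.0, 0.0], "x": [0, 0], "y": [0, 0], "z": [0, 0], "rz": [0, 0]}'
python3 to.py 0.001 -.058 .018
python3 - <<'E'
from h import *
O=np.array([.5565,.0748,0]); B=R.from_rotvec([0,0,.0998]).as_matrix()
for n in('scene','side'):
    im,d,K,T=cap(n); Q=(pts(d,K,T)-O)@B
    m=(d>0)&(abs(Q[...,0])<.025)&(abs(Q[...,1]+.06)<.035)&(Q[...,2]>.048)&(Q[...,2]<.1); q=Q[m]; print(n,q.min(0).round(4),q.max(0).round(4),np.sort(q[:,2])[:6].round(4))
    m=(d>0)&(abs(Q[...,0])<.03)&(abs(Q[...,1]+.06)<.045)&(Q[...,2]<.048); print('glass z',np.median(Q[m][:,2]).round(4))
    b=im[...,1].astype(int)-np.maximum(im[...,0],im[...,2])
    m=(d>0)&(abs(Q[...,0])<.06)&(abs(Q[...,1]+.02)<.05)&(b>40); print('comb',m.sum(),np.median(Q[m],0).round(4))
cap('wrist','w4.png')
E
```

```text
clock: 10.18
position: [0.5615, 0.0115, 0.1419]
eef_rot: [3.135, 0.15, 0.0]
force: [0.3, -0.2, 0.6]
gripper_width: 0.0006
grip_force: 0.0
clock: 10.6
position: [0.5608, 0.0169, 0.027]
eef_rot: [-3.138, -0.156, 0.005]
force: [-0.6, 0.1, -1.1]
gripper_width: 0.0004
grip_force: 0.0
clock: 10.77
position: [0.5628, 0.0174, 0.0303]
eef_rot: [-3.138, -0.157, -0.0]
force: [-0.0, 0.8, 0.2]
gripper_width: 0.0002
grip_force: 0.0
t 10.77 bench pos [ 0.0005 -0.0577  0.0303] F bench [0.1 0.8 0.2] yawerr -0.0 w 0.0002 grip 0.0
tool shift [0.0005 0.0003 0.0123]
scene [-0.0134 -0.0703  0.0593] [ 0.0097 -0.0444  0.0998] [0.0593 0.0607 0.0618 0.0619 0.0623 0.0628]
glass z 0.0389
comb 41 [ 0.0015 -0.012   0.04  ]
side [-0.0133 -0.0692  0.0615] [ 0.0074 -0.0418  0.0998] [0.0615 0.0627 0.0647 0.0658 0.066  0.0682]
glass z 0.0404
comb 58 [-0.0008 -0.0111  0.0405]
```

View pics/w4.png

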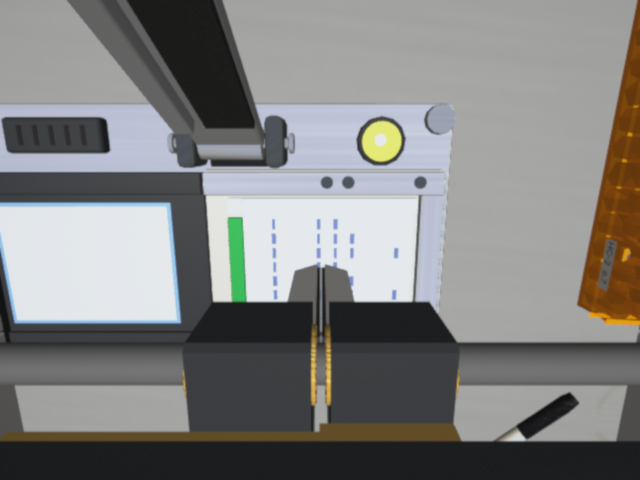

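Wrist view: tips at about (322,268) over the glass, comb at (237,260), and the bar leans back out of the way. I'll descend gently.

```bash

python3 inch.py '{"aperture": [0.0, 0.0, 0.0, 0.0, 0.0], "x": [0.0033, 0.0033, 0.0033, 0.0033, 0.0033], "y": [0, 0, 0, 0, 0], "z": [0.01, 0.0183, 0.0233, 0.0267, 0.0267], "rz": [0, 0, 0, 0, 0]}'
python3 inch.py '{"aperture": [0.0, 0.0, 0.0, 0.0], "x": [0, 0, 0, 0], "y": [0, 0, 0, 0], "z": [0.0017, 0.0017, 0.0033, 0.0033], "rz": [0, 0, 0, 0]}'
python3 inch.py '{"aperture": [0.0, 0.0, 0.0], "x": [0, 0, 0], "y": [0, 0, 0], "z": [0.0017, 0.0017, 0.0017], "rz": [0, 0, 0]}'
python3 inch.py '{"aperture": [0.0, 0.0, 0.0], "x": [0, 0, 0], "y": [0, 0, 0], "z": [0.0017, 0.0017, 0.0017], "rz": [0, 0, 0]}'
python3 to.py
```

```text
clock: 11.33
position: [0.5641, 0.0175, 0.013]
eef_rot: [-3.138, -0.157, 0.001]
force: [-0.5, -0.3, 0.5]
gripper_width: 0.0004
grip_force: 0.0
clock: 11.67
position: [0.5645, 0.0174, 0.0116]
eef_rot: [-3.138, -0.156, -0.0]
force: [-0.6, -0.2, -0.4]
gripper_width: 0.0004
grip_force: 0.0
clock: 11.92
position: [0.5646, 0.0175, 0.0108]
eef_rot: [3.138, 0.157, 0.001]
force: [-0.2, -0.7, 2.5]
gripper_width: 0.0005
grip_force: 1.3
clock: 12.17
position: [0.5648, 0.0175, 0.0106]
eef_rot: [3.137, 0.157, 0.001]
force: [-6.2, -0.7, 19.2]
gripper_width: 0.0002
grip_force: 10.0
t 12.17 bench pos [ 0.0025 -0.0578  0.0106] F bench [-6.2 -0.1 19.2] yawerr -0.0001 w 0.0002 grip 10.0
```

To row units: -0.013 m / 0.6 = -0.0217, -0.009 m / 0.6 = -0.015.

```bash

python3 inch.py '{"aperture": [0.0, 0.0, 0.0, 0.0, 0.0], "x": [0, 0, 0, 0, 0], "y": [0, -0.0033, -0.0083, -0.015, -0.0217], "z": [-0.0007, -0.0007, -0.0007, -0.0007, -0.0007], "rz": [0, 0, 0, 0, 0]}'
python3 inch.py '{"aperture": [0.0, 0.0, 0.0], "x": [0, 0, 0], "y": [-0.005, -0.01, -0.01], "z": [0, 0, 0], "rz": [0, 0, 0]}'
python3 to.py
cat > cas.py <<'E'
from h import *
O=np.array([.5565,.0748,0]); B=R.from_rotvec([0,0,.0998]).as_matrix()
for n in('scene','side'):
    im,d,K,T=cap(n); Q=(pts(d,K,T)-O)@B; b=im[...,1].astype(int)-np.maximum(im[...,0],im[...,2])
    m=(d>0)&(abs(Q[...,0])<.06)&(Q[...,1]>-.06)&(Q[...,1]<.14)&(b>40)&(Q[...,2]>.036); q=Q[m]; print(n,'comb',m.sum(),np.median(q,0).round(4),'slope',np.polyfit(q[:,0],q[:,1],1)[0].round(3))
E
python3 cas.py
```

```text
clock: 12.58
position: [0.564, 0.03, 0.0107]
eef_rot: [3.137, 0.156, 0.002]
force: [-0.4, -2.4, 9.8]
gripper_width: 0.0007
grip_force: 4.7
clock: 12.83
position: [0.5634, 0.0367, 0.0107]
eef_rot: [3.138, 0.157, 0.003]
force: [-0.5, 0.9, 9.0]
gripper_width: 0.0005
grip_force: 4.6
t 12.83 bench pos [ 0.0031 -0.0386  0.0107] F bench [-0.4  1.   9. ] yawerr 0.0002 w 0.0005 grip 4.6
scene comb 47 [0.0001 0.0069 0.04  ] slope 0.012
side comb 63 [0.0007 0.0079 0.0405] slope 0.001
```

To row units: -0.03 m / 0.6 = -0.05, -0.026 m / 0.6 = -0.0433.

```bash

python3 inch.py '{"aperture": [0.0, 0.0, 0.0, 0.0, 0.0], "x": [0, 0, 0, 0, 0], "y": [-0.01, -0.0217, -0.0333, -0.0433, -0.05], "z": [0, 0, 0, 0, 0], "rz": [0, 0, 0, 0, 0]}'
python3 inch.py '{"aperture": [0.0], "x": [0], "y": [0], "z": [0], "rz": [0]}'
python3 to.py; python3 cas.py
```

```text
clock: 13.35
position: [0.5604, 0.0665, 0.0107]
eef_rot: [3.137, 0.157, 0.002]
force: [0.5, -3.5, 9.3]
gripper_width: 0.0001
grip_force: 4.9
clock: 13.43
position: [0.5603, 0.0672, 0.0107]
eef_rot: [-3.137, -0.158, -0.002]
force: [-0.1, 2.9, 9.6]
gripper_width: 0.0008
grip_force: 4.5
t 13.43 bench pos [ 0.003  -0.0079  0.0107] F bench [0.2 2.9 9.6] yawerr 0.0008 w 0.0008 grip 4.5
scene comb 43 [0.0008 0.0369 0.04  ] slope 0.008
side comb 64 [-0.0006  0.0386  0.0409] slope -0.012
```

To row units: -0.035 m / 0.6 = -0.0583, -0.03 m / 0.6 = -0.05.

```bash

python3 inch.py '{"aperture": [0.0, 0.0, 0.0, 0.0, 0.0], "x": [0, 0, 0, 0, 0], "y": [-0.01, -0.0233, -0.0367, -0.05, -0.0583], "z": [0, 0, 0, 0, 0], "rz": [0, 0, 0, 0, 0]}'
python3 inch.py '{"aperture": [0.0, 0.0, 0.0, 0.0, 0.0], "x": [0, 0, 0, 0, 0], "y": [-0.01, -0.0233, -0.0367, -0.05, -0.0583], "z": [0, 0, 0, 0, 0], "rz": [0, 0, 0, 0, 0]}'
python3 inch.py '{"aperture": [0.0], "x": [0], "y": [0], "z": [0], "rz": [0]}'
python3 to.py; python3 cas.py
```

```text
clock: 13.95
position: [0.5568, 0.1015, 0.0107]
eef_rot: [3.138, 0.157, 0.002]
force: [0.9, -3.2, 10.1]
gripper_width: 0.0004
grip_force: 5.1
clock: 14.37
position: [0.5533, 0.1364, 0.0107]
eef_rot: [3.138, 0.157, 0.002]
force: [1.4, -3.5, 9.8]
gripper_width: 0.0006
grip_force: 5.2
clock: 14.45
position: [0.5532, 0.1373, 0.0107]
eef_rot: [-3.137, -0.158, -0.002]
force: [-0.1, 3.0, 9.5]
gripper_width: 0.0004
grip_force: 4.4
t 14.45 bench pos [0.003  0.0625 0.0107] F bench [0.2 3.  9.5] yawerr 0.001 w 0.0004 grip 4.4
scene comb 37 [0.0028 0.1082 0.0393] slope -0.002
side comb 82 [-0.0006  0.1085  0.0406] slope -0.011
```

To row units: -0.008 m / 0.6 = -0.0133, -0.006 m / 0.6 = -0.01.

```bash

python3 inch.py '{"aperture": [0.0, 0.0, 0.0, 0.0, 0.0], "x": [0, 0, 0, 0, 0], "y": [-0.0033, -0.0067, -0.01, -0.0133, -0.0133], "z": [0, 0, 0, 0, 0], "rz": [0, 0, 0, 0, 0]}'
python3 to.py
python3 inch.py '{"aperture": [0.0, 0.0, 0.0], "x": [0, 0, 0], "y": [-0.0017, -0.0033, -0.0033], "z": [0, 0, 0], "rz": [0, 0, 0]}'
python3 to.py
python3 inch.py '{"aperture": [0.0, 0.0], "x": [0, 0], "y": [-0.0017, -0.0017], "z": [0, 0], "rz": [0, 0]}'
python3 to.py
python3 inch.py '{"aperture": [0.0, 0.0], "x": [0, 0], "y": [-0.0017, -0.0017], "z": [0, 0], "rz": [0, 0]}'
python3 to.py; python3 cas.py
```

```text
clock: 14.97
position: [0.5526, 0.144, 0.0107]
eef_rot: [3.138, 0.156, 0.002]
force: [-1.1, -1.3, 10.2]
gripper_width: 0.0005
grip_force: 4.7
t 14.97 bench pos [0.003  0.0692 0.0107] F bench [-1.3 -1.2 10.2] yawerr -0.0001 w 0.0005 grip 4.7
clock: 15.22
position: [0.5525, 0.1457, 0.0107]
eef_rot: [3.138, 0.156, 0.002]
force: [1.3, -1.6, 10.0]
gripper_width: 0.0004
grip_force: 4.9
t 15.22 bench pos [0.0031 0.071  0.0107] F bench [ 1.1 -1.7 10. ] yawerr -0.0003 w 0.0004 grip 4.9
clock: 15.38
position: [0.5524, 0.1467, 0.0107]
eef_rot: [3.137, 0.156, 0.002]
force: [-0.3, -3.6, 9.8]
gripper_width: 0.0005
grip_force: 4.9
t 15.38 bench pos [0.0031 0.0719 0.0107] F bench [-0.7 -3.6  9.8] yawerr -0.0004 w 0.0005 grip 4.9
clock: 15.55
position: [0.5523, 0.1471, 0.0107]
eef_rot: [3.137, 0.156, 0.002]
force: [0.9, -3.9, 11.0]
gripper_width: 0.0003
grip_force: 5.4
t 15.55 bench pos [0.003  0.0724 0.0107] F bench [ 0.5 -4.  11. ] yawerr -0.0007 w 0.0003 grip 5.4
scene comb 46 [0.0022 0.1172 0.0399] slope -0.002
side comb 65 [-0.0003  0.1174  0.0406] slope -0.006
```

To row units: -0.001 m / 0.6 = -0.0017.

```bash

python3 inch.py '{"aperture": [0.0, 0.0, 0.0], "x": [0, 0, 0], "y": [-0.0017, -0.0017, -0.0017], "z": [0, 0, 0], "rz": [0, 0, 0]}'
python3 to.py
python3 inch.py '{"aperture": [0.0, 0.0, 0.0], "x": [0, 0, 0], "y": [-0.0017, -0.0017, -0.0017], "z": [0, 0, 0], "rz": [0, 0, 0]}'
python3 to.py; python3 cas.py
```

```text
clock: 15.9
position: [0.5522, 0.148, 0.0107]
eef_rot: [3.137, 0.155, 0.002]
force: [-0.0, -4.4, 11.0]
gripper_width: 0.0005
grip_force: 5.5
t 15.9 bench pos [0.003  0.0733 0.0107] F bench [-0.5 -4.4 11. ] yawerr -0.0008 w 0.0005 grip 5.5
clock: 16.15
position: [0.5521, 0.149, 0.0107]
eef_rot: [3.137, 0.155, 0.002]
force: [0.3, -4.5, 11.3]
gripper_width: 0.0004
grip_force: 5.5
t 16.15 bench pos [0.003  0.0742 0.0107] F bench [-0.2 -4.5 11.3] yawerr -0.0008 w 0.0004 grip 5.5
scene comb 45 [0.0018 0.1174 0.0397] slope -0.001
side comb 66 [-0.0006  0.1174  0.0408] slope -0.013
```

The cassette no longer follows the finger and the lateral force is steady, so it is against the stop. Lift off, back away and verify.

To row units: -0.15 m / 0.6 = -0.25, -0.12 m / 0.6 = -0.2.

```bash

python3 inch.py '{"aperture": [0.0, 0.0, 0.0, 0.0, 0.0], "x": [0, 0, 0, 0, -0.0333], "y": [0, 0, 0, 0, 0], "z": [-0.0167, -0.0667, -0.1333, -0.2, -0.25], "rz": [0, 0, 0, 0, 0]}'
python3 inch.py '{"aperture": [0.0, 0.0, 0.0, 0.0], "x": [-0.0667, -0.1333, -0.1333, -0.1333], "y": [0, 0, 0, 0], "z": [0, 0, 0, 0], "rz": [0, 0, 0, 0]}'
python3 to.py; python3 tab.py 2>/dev/null; python3 cas.py
python3 - <<'E'
from h import *
im,d,K,T=cap('wrist','w5.png')
O=np.array([.5565,.0748,0]); B=R.from_rotvec([0,0,.0998]).as_matrix(); Q=(pts(d,K,T)-O)@B
g=im[...,1].astype(int)-np.maximum(im[...,0],im[...,2])>40; g&=(abs(Q[...,0])<.06)&(abs(Q[...,1]-.1)<.05)
q=Q[g]; print(len(q),q.min(0).round(4),q.max(0).round(4),np.median(q,0).round(4))
s=(d>0)&(abs(Q[...,0])<.03)&(abs(Q[...,1]-.12)<.03)
for y in np.arange(.108,.132,.002): print(y.round(3),np.median(Q[s&(abs(Q[...,1]-y)<.001)][:,2]).round(4),end=' ')
E
```

```text
clock: 16.67
position: [0.5335, 0.1486, 0.1634]
eef_rot: [-3.136, -0.156, -0.004]
force: [-0.4, -1.0, 0.5]
gripper_width: 0.0005
grip_force: 0.0
clock: 17.0
position: [0.4505, 0.1395, 0.161]
eef_rot: [3.136, 0.158, 0.002]
force: [0.4, 0.3, 0.7]
gripper_width: 0.0004
grip_force: 0.0
t 17.0 bench pos [-0.0991  0.0749  0.161 ] F bench [0.4 0.3 0.7] yawerr 0.0007 w 0.0004 grip 0.0
scene 111 [ 0.1288 -0.0154  0.176 ] angle 2.027
bar pts [np.float64(0.0839), np.float64(0.0929), np.float64(0.1035)]
side 141 [ 0.1272 -0.0114  0.177 ] angle 2.014
bar pts [np.float64(0.0815), np.float64(0.0906), np.float64(0.1012)]
scene comb 43 [0.0013 0.1168 0.0399] slope 0.016
side comb 64 [0.0004 0.1173 0.0408] slope -0.003
739 [-0.0537  0.0699  0.024 ] [0.0296 0.1216 0.3715] [0.0025 0.1176 0.0426]
0.108 0.0425 0.11 0.0426 0.112 0.0425 0.114 0.0423 0.116 0.0425 0.118 0.0427 0.12 0.0426 0.122 0.0453 0.124 0.0465 0.126 0.0466 0.128 0.0466 0.13 0.0461 0.132 0.045
```

View pics/w5.png

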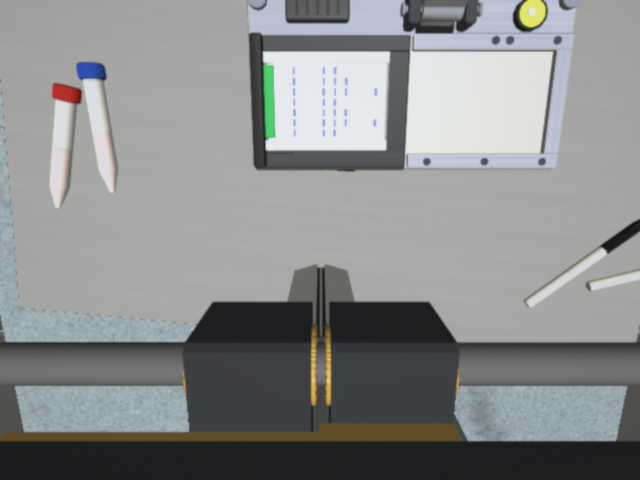

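Wrist view: the comb (264-274, 65-137) lies flush and square against the black end stop (252-264). The nest is empty and the bar stands at ≈2.0 rad.

```bash
python3 -c "
from cell import manip, optics, job, sense
print(job.hand_in())"
```

```text
the job is handed in; nothing more can be done
None
```

The job is handed in, with no verdict returned: my last camera check shows the clamp bar standing open by itself at about 2.0 rad and the cassette flat against the far end stop on the light window, after a slide at roughly 10 N on the glass (19 N at first touch).

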